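Dress and wind the cup display

TASK

Two small white handleless cups stand among the goods on the shop table; nest them, one into the other, into the matching cup on the wooden wind-up display stand, so that the three make one straight stack there. Then wind the stand's brass key clockwise (seen from above) until it is fully wound, its pointer up against the little steel stop block. Leave the other goods standing where they are.

Things in the scene. Friction and masses are not known exactly. Their poses are not given: they have to be found in the camera images.
- stand: fixed wooden wind-up display stand, 124 x 254 mm, top 45 mm above the table; it may stand at any yaw. Origin at the centre of its underside; its y axis runs along its length: cup disc at +70 mm y, key at -70 mm y
- disc_top (a point): centre of the top of the dark wooden disc (72 mm diameter, 3 mm thick, 48 mm above the table) on which cup_base stands
- key_grip (a point): grip point of the brass key, on its upright axis, 87 mm above the table. The flat wing lies along this point's x axis: 38 mm long, 10 mm thick (along y), from 71 to 101 mm above the table. A pointer 27 mm long, 52 to 57 mm above the table, points along the point's +x
- key (a joint): turn of the key in rad, growing clockwise seen from above; 0 run down, 4.2 fully wound at its stop, where the pointer meets a 12 mm high steel block on the stand top, 30 mm from the key's axis. The spring pulls back harder as it is wound (turning takes up to about 0.13 N m) but a brake holds the key where it is let go
- cup_base: one of three identical handleless white ceramic cups, 78 mm tall: foot diameter 33, lower body widening to 49 at 44 mm height, then a shoulder to a straight upper band of diameter 58 from 50 mm to the rim; wall 3 mm. Nested in another, its shoulder rests on the rim below, its origin about 32 mm above the lower cup's. Origin at the centre of the underside, z up. This one starts on the stand's disc
- cup_a: one of three identical handleless white ceramic cups, 78 mm tall: foot diameter 33, lower body widening to 49 at 44 mm height, then a shoulder to a straight upper band of diameter 58 from 50 mm to the rim; wall 3 mm. Nested in another, its shoulder rests on the rim below, its origin about 32 mm above the lower cup's. Origin at the centre of the underside, z up. This one starts on the table
- cup_b: one of three identical handleless white ceramic cups, 78 mm tall: foot diameter 33, lower body widening to 49 at 44 mm height, then a shoulder to a straight upper band of diameter 58 from 50 mm to the rim; wall 3 mm. Nested in another, its shoulder rests on the rim below, its origin about 32 mm above the lower cup's. Origin at the centre of the underside, z up. This one starts on the table
- mug: bystander: white mug, diameter 66, 85 mm tall, handle to its +y reaching 70 mm from the axis. Origin at the centre of the underside
- bowl: bystander: white bowl, rim diameter 80, 48 mm tall. Origin at the centre of the underside
- vial: bystander: glass jar with cork, diameter 44, 85 mm tall. Origin at the centre of the underside
- dropper: bystander: amber bottle, diameter 38, 90 mm tall. Origin at the centre of the underside
- giftbox: bystander: cardboard box, 55 x 55 x 60 mm tall. Origin at the centre of the underside
- vase: bystander: white bud vase, closed, diameter 62, 85 mm tall. Origin at the centre of the underside
Not all that is in view belongs to the job. Leave any red or turquoise look-alike of the cup_a alone.

How it is judged:
By the outcome, as a careful person would: the job done as asked, in the order asked, and still so for the second after the job is handed in, with the robot touching nothing.
It also fails if it takes over 72 s, if anything falls off the work surface, if the arm or the gripper's body presses on something with over 40 N, if the wrist force passes 120 N, or if a joint passes its speed limit or range.

ROBOT

A 6-joint arm with a two-finger parallel gripper is mounted at the origin on the work surface. World frame = base frame: x ahead of the robot, y to its left, z up, the work surface at z = 0. Lengths are in mm, angles in rad, forces in N, time in s.
With the tool pointing down it reaches from about 350 to 875 mm from the base axis. Payload 4.2 kg.
Tool frame: the origin (TCP) lies midway between the tips of the shut fingers; the grasp point (between the pads) lies 19 mm behind it (arm.tcp_to_grasp is the distance from the TCP to the grasp point, in mm); z points along the fingers, y is the line along which they close (so a half turn about z gives the same grasp; the last joint's range is limited). The gripper opens to 85 mm and grips with 20 to 120 N. Pads are 22 mm wide; open, the fingers measure 114 mm over their backs; the gripper's body (76 mm by 85 mm) begins 54 mm behind the grasp point. The pads swing forward as they close: fully open they stand 13 mm farther back than shut.
Start: joints at [-1.007, 0.385, 0.008, 0, -1.194, -0.259], TCP at [187.58, -596.165, 231.312] pointing down, gripper open.
Joint ranges: [-3.14, 3.14], [-1.21, 2.06], [-1.07, 1.41], [-3.16, 2.05], [-2.99, -0.16], [-3.1, 3.1]. Speed limits (rad/s): [2.79, 2.79, 3.14, 3.14, 3.14, 3.14].

INTERFACE

Orientations are given as a unit quaternion [x, y, z, w].
In Python, from bench import arm, get_image gives the robot as it stands.
- The arm moves only by the tool drive_tool, never from a script. Its argument "deltas" is a list of rows, each a list of 2 entries, a list of its own where there are three numbers: the shift along the tool's x, y, z in cm, then the turn, a rotation vector about the tool's x, y, z in degrees. In form: [[[x, y, z], [ax, ay, az]], ...]. A call has 1 to 12 rows; each row shifts and turns the commanded pose from where the row before left it, along the tool's axes as they then stand; what a row does not reach is not made up. A row lasts 1/10 s, in which the tool goes at most 50 mm and 8.59 degrees, less where a joint would pass 70% of its speed; a pose out of reach is approached as far as the arm can. A call with a gripper value outside its range is refused whole. "claw" is the finger opening in cm, from 0 to 8.54, set as the call begins (left out, the last holds). The fingers move at their own pace and stop on an object; the grip force is fixed at half the most. Time passes only in rows, so rows that do not move let the fingers close. It gives the time, the measured TCP pose, the force, the opening and the grip force at its end, in the units of the state.
- arm.read_state(): the state, without advancing time (a new reading comes with each control period).
- get_image(name): name is "scene" or "top"; returns a dict with "img" (480x640x3 uint8, red, green, blue), "fx", "fy", "cx", "cy" (pixels), "eye" and "orientation" of the camera in the world. Camera axes: x right, y down, z forward; pixel columns grow to the right and rows downward; lengths in mm; the calibration is good to about 2 mm. A picture is of the moment at which its call begins. There is no depth.
- arm.job_done(): hands the job in; it is judged then, once.
The state is a dict: "clock": time; "joints": joint angles; "joint_vel": joint speeds; "joint_efforts": joint torques, N m; "position": TCP position; "ee_rot": TCP orientation; "contact_force": force on the tool from outside, world axes, zero at the start; "wrist_torque": the same for the moment, N m; "gripper_width": finger opening in mm; "grasp_force": force on a finger pad.
Only numpy, scipy, OpenCV 4.12 (cv2) and the standard library are available. Lean on these libraries where they do the work, as an engineer would, in place of code of your own. Each camera call takes 0.05 s, during which the arm holds its last target. There are 200 camera calls.

## Working session

There is one attempt and no reset: what is moved stays moved. The work goes in short steps, Python scripts to look and compute and a tool call to move; the robot and the scene stay as the last step left them, time stands still between calls to the robot, and variables do not carry over. Pictures are saved under pics/ and viewed, at most 10 in all, crops included, and the job is handed in when it is done.

Besides the shell and the picture viewer there is one more tool, called as name(argument=value, ...) on one line, values as JSON. drive_tool: Moves the arm, as the interface text tells. Its arguments: {"type":"object","properties":{"deltas":{"type":"array"},"claw":{"type":"number"}},"required":["deltas"]}

```bash
mkdir -p pics; python3 - <<'E'
from bench import arm,get_image
import cv2
s=arm.read_state();print(s)
for n in("top","scene"):
    d=get_image(n);cv2.imwrite(f"pics/{n}0.png",d["img"][:,:,::-1]);print({k:v for k,v in d.items() if k!="img"})
E
```

```text
{'clock': 0.0, 'joints': array([-1.00741638e+00,  3.85527940e-01,  6.62398771e-03, -5.02106315e-04,
       -1.19397076e+00, -2.58570334e-01]), 'joint_vel': array([ 0.00071729, -0.00037259, -0.00074294,  0.00096781, -0.00028417,
        0.00208379]), 'joint_efforts': array([ 1.63903901e-04, -3.92290449e+01,  1.88404799e+01,  4.18623984e+00,
       -4.68356215e-03, -4.88246798e-06]), 'position': array([ 187.39831651, -595.63655122,  230.23766071]), 'ee_rot': array([-1.51723864e-01,  9.88422346e-01,  1.04588385e-03, -2.01249427e-04]), 'contact_force': array([-0.48945428,  0.1430584 , -0.15286994]), 'wrist_torque': array([0.01847479, 0.0137304 , 0.01650056]), 'grasp_force': 0.0, 'gripper_width': 85.64956085556064}
{'fx': 522.408846497682, 'fy': 522.408846497682, 'cx': 313.22828543587605, 'cy': 235.28573381815409, 'eye': array([ 352.85319973,   60.34634013, 1269.15478551]), 'orientation': array([-0.69516666,  0.71412692, -0.06210821,  0.0539317 ])}
{'fx': 543.9812711659101, 'fy': 543.9812711659101, 'cx': 324.71819811271735, 'cy': 236.49903883337635, 'eye': array([1162.24836748,  983.36556847,  883.84046091]), 'orientation': array([ 0.25738998,  0.85159537, -0.4394757 , -0.12408398])}
```

View pics/top0.png

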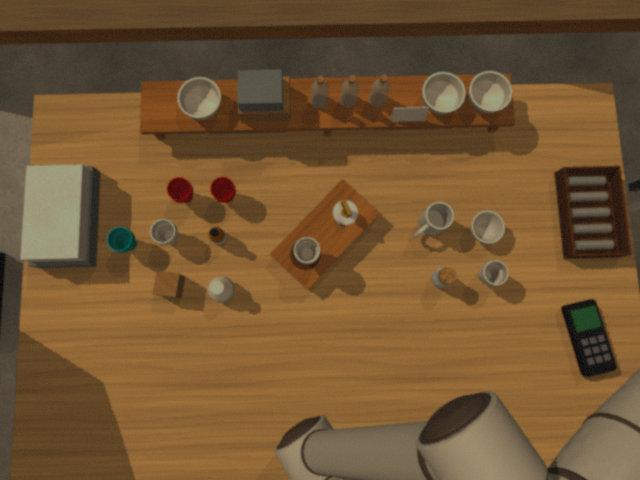

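View pics/scene0.png

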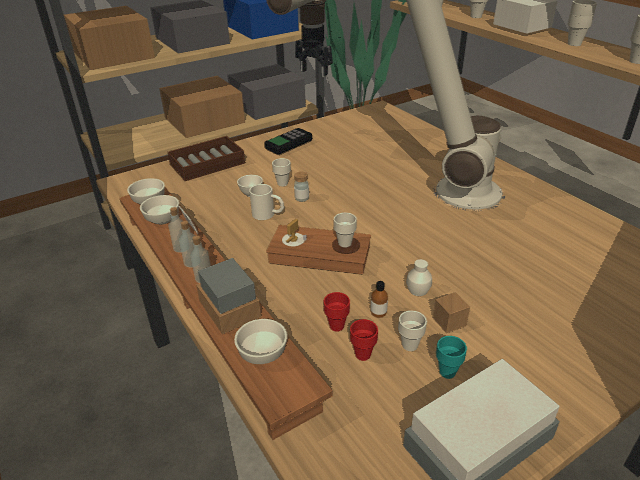

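```bash
cat >h.py <<'E'
import numpy as np,cv2
from scipy.spatial.transform import Rotation as R
def K(d):return np.array([[d["fx"],0,d["cx"]],[0,d["fy"],d["cy"]],[0,0,1]])
def ray(d,p):
    return R.from_quat(d["orientation"]).apply(np.linalg.solve(K(d),[p[0],p[1],1.]))
def onz(d,p,z):
    r=ray(d,p);e=np.array(d["eye"]);return e+r*(z-e[2])/r[2]
def proj(d,P):
    c=R.from_quat(d["orientation"]).inv().apply(np.array(P,float)-d["eye"]);q=K(d)@c;return q[:2]/q[2]
E
python3 - <<'E'
from bench import get_image
from h import *
t=get_image("top");s=get_image("scene")
def crop(d,c,h,k):
    x,y=c;return cv2.resize(d["img"][y-h:y+h,x-h:x+h,::-1],None,fx=k,fy=k,interpolation=cv2.INTER_CUBIC)
a=np.hstack([crop(t,(164,232),33,4),crop(t,(494,273),33,4),crop(t,(306,251),33,4)])
b=np.hstack([crop(s,(412,330),33,4),crop(s,(282,172),33,4),crop(t,(345,212),33,4)])
cv2.imwrite("pics/c1.png",np.vstack([a,b]))
for n,p,z in[("L",(164,232),78),("R",(494,273),78),("base",(306,251),126),("key",(345,208),101)]:print(n,onz(t,p,z).round(1))
E
```

```text
L [566.8 387.8  78. ]
R [ 451.7 -367.9   78. ]
base [507.5  61.4 126. ]
key [607.7 -30.3 101. ]
```

View pics/c1.png

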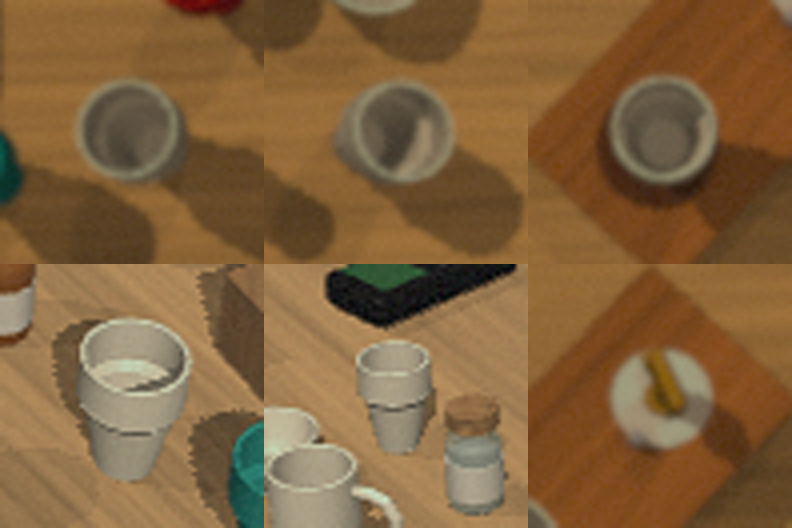

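```bash
python3 - <<'E'
from bench import get_image
from h import *
I=[get_image("top") for _ in range(4)];t=I[0];t["img"]=np.mean([i["img"] for i in I],0).astype(np.uint8)
I=[get_image("scene") for _ in range(4)];s=I[0];s["img"]=np.mean([i["img"] for i in I],0).astype(np.uint8)
np.save("t.npy",t["img"]);np.save("s.npy",s["img"])
def crop(d,c,h,k):
    x,y=c;return cv2.resize(d["img"][y-h:y+h,x-h:x+h,::-1],None,fx=k,fy=k,interpolation=cv2.INTER_CUBIC)
cv2.imwrite("pics/c2.png",np.hstack([crop(t,(345,212),20,10),crop(s,(295,238),20,10)]))
k=8
for n,c,z in[("L",(163,231),78),("R",(496,272),78),("base",(306,250),126)]:
    g=cv2.cvtColor(crop(t,c,24,k),cv2.COLOR_BGR2GRAY);g=cv2.GaussianBlur(g,(0,0),4)
    r=29*t["fx"]/(1269-z)*k
    h=cv2.HoughCircles(g,cv2.HOUGH_GRADIENT_ALT,1.5,20,param1=60,param2=.5,minRadius=int(r*.75),maxRadius=int(r*1.12))
    if h is None:print(n,None);continue
    for q in h[0][:4]:
        p=(q[:2]+.5)/k-.5+np.array(c)-24
        print(n,p.round(2),(q[2]/r).round(2),onz(t,p,z).round(1), "scene",proj(s,onz(t,p,z)).round(1))
E
```

```text
L None
R None
base None
```

View pics/c2.png

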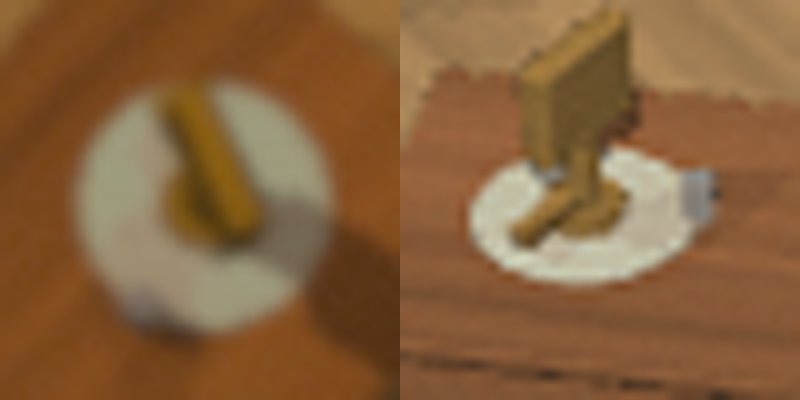

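```bash
python3 - <<'E'
from bench import get_image
from h import *
t=get_image("top");s=get_image("scene");t["img"]=np.load("t.npy");s["img"]=np.load("s.npy")
def crop(d,c,h,k):
    x,y=c;return cv2.resize(d["img"][y-h:y+h,x-h:x+h,::-1],None,fx=k,fy=k,interpolation=cv2.INTER_CUBIC)
k=8
for n,c,z in[("L",(163,231),78),("R",(496,272),78),("base",(306,250),126)]:
    g=crop(t,c,24,k);r=29*t["fx"]/(1269-z)*k
    for nm,ch in(("gray",cv2.cvtColor(g,cv2.COLOR_BGR2GRAY)),("blue",g[:,:,0])):
        h=cv2.HoughCircles(cv2.GaussianBlur(ch,(0,0),3),cv2.HOUGH_GRADIENT,1,200,param1=40,param2=8,minRadius=int(r*.9),maxRadius=int(r*1.1))
        for q in ([] if h is None else h[0][:1]):
            p=(q[:2]+.5)/k-.5+np.array(c)-24
            print(n,nm,p.round(2),(q[2]/r).round(2),onz(t,p,z).round(1),"scene",proj(s,onz(t,p,z)).round(1))
# wing, dial
g=crop(t,(345,212),20,10);hsv=cv2.cvtColor(g,cv2.COLOR_BGR2HSV)
d=cv2.morphologyEx(((hsv[:,:,1]<110)).astype(np.uint8),cv2.MORPH_CLOSE,np.ones((41,41)))
c=max(cv2.findContours(d,0,2)[0],key=cv2.contourArea);print("dial",cv2.fitEllipse(cv2.convexHull(c)))
m=((hsv[:,:,0]<28)&(hsv[:,:,0]>12)&(hsv[:,:,1]>150)&(hsv[:,:,2]>120)&(cv2.circle(np.zeros((400,400),np.uint8),(203,190),115,1,-1)>0)).astype(np.uint8)
c=max(cv2.findContours(m,0,2)[0],key=cv2.contourArea);print("wing",cv2.minAreaRect(c),cv2.contourArea(c))
f=lambda x,y,z:onz(t,((x+.5)/10-.5+325,(y+.5)/10-.5+192),z).round(1)
print("dialc",f(203,205,47),"wing ends",f(175,95,101),f(240,225,101),"block",f(143,302,55))
E
```

```text
R blue [496.75 272.75] 0.93 [ 452.1 -374.3   78. ] scene [281.1 162.5]
base gray [306.38 249.25] 1.04 [511.3  60.4 126. ] scene [345.  219.3]
base blue [306.38 249.5 ] 1.02 [510.8  60.5 126. ] scene [345.2 219.3]
dial ((202.2648468017578, 207.202392578125), (252.1168212890625, 257.5530090332031), 43.48701095581055)
wing ((215.12847900390625, 146.3197784423828), (161.48306274414062, 65.6508560180664), 64.53665161132812) 4759.0
dialc [609.6 -33.8  47. ] wing ends [624.1 -24.2 101. ] [593.4 -37.9 101. ] block [584.8 -18.1  55. ]
```

```bash
cat >>h.py <<'E'
from scipy.ndimage import map_coordinates
from scipy.optimize import least_squares
def rim(d,P,rad=29,ch=2):
    """rim centre pixel near world guess P: outward bright->dark edges along the projected rim, robust shift fit"""
    b=cv2.GaussianBlur(d["img"][:,:,ch].astype(np.float32),(0,0),.6)
    a=np.linspace(0,2*np.pi,90,endpoint=False);f=np.linspace(.8,1.25,46)
    c=proj(d,P);E=np.array([proj(d,P+rad*np.array([np.cos(x),np.sin(x),0])) for x in a])-c
    for _ in range(4):
        S=c+f[:,None,None]*E; v=map_coordinates(b,[S[...,1],S[...,0]],order=1)
        g=-np.gradient(v,axis=0); i=g.argmax(0); w=g.max(0)>np.percentile(g.max(0),30)
        X=(c+f[i][:,None]*E)[w]; Ei=E[w]
        L=np.linalg.norm(Ei,axis=1);N=Ei/L[:,None]
        q=least_squares(lambda q:((X-c-q[:2]-(1+q[2])*Ei)*N).sum(1),[0,0,0],loss="soft_l1",f_scale=.4).x
        c=c+q[:2]
    return c,1+q[2]
def tri(d1,p1,d2,p2):
    r1,r2=ray(d1,p1),ray(d2,p2);s=np.linalg.lstsq(np.c_[r1,-r2],np.array(d2["eye"])-d1["eye"],rcond=None)[0]
    A,B=d1["eye"]+s[0]*r1,d2["eye"]+s[1]*r2;return (A+B)/2,np.linalg.norm(A-B)
E
python3 - <<'E'
from bench import get_image
from h import *
t=get_image("top");s=get_image("scene");t["img"]=np.load("t.npy");s["img"]=np.load("s.npy")
for n,P in[("L",(567,390,78)),("R",(452,-373,78)),("base",(510,60.5,126))]:
    P=np.array(P,float);p,k=rim(t,P);q,k2=rim(s,P)
    m,e=tri(t,p,s,q);print(n,p.round(2),k.round(3),onz(t,p,P[2]).round(1),"scene",q.round(2),k2.round(3),onz(s,q,P[2]).round(1),"tri",m.round(1),e.round(1))
E
```

```text
L [162.06 230.66] 1.026 [570.1 392.3  78. ] scene [412.49 319.68] 1.004 [569.2 389.7  78. ] tri [570.1 391.4  79.9] 1.1
R [495.33 271.96] 1.033 [ 454.  -371.2   78. ] scene [280.61 162.29] 1.019 [ 452.6 -376.5   78. ] tri [ 454.6 -370.8   80.8] 2.0
base [306.37 249.73] 1.035 [510.3  60.5 126. ] scene [344.71 218.49] 1.016 [509.8  56.9 126. ] tri [510.7  59.9 127.9] 1.9
```

```bash
cat >go.py <<'E'
import sys
from bench import arm
from h import *
def go(x,y,z,phi=None):
    """print turn about tool z (deg) to bring tool y to world angle phi (mod 180), then shift (cm) in the turned tool frame"""
    s=arm.read_state();r=R.from_quat(s["ee_rot"]);M=r.as_matrix();a=np.degrees(np.arctan2(M[1,1],M[0,1]))
    print("t",round(float(s["clock"]),2),"pos",s["position"].round(1),"z",M[:,2].round(3),"yaw",a.round(1),"F",s["contact_force"].round(1),"w",round(s["gripper_width"],1),"gf",round(s["grasp_force"],1),"j",s["joints"].round(2),"T",s["wrist_torque"].round(3))
    if phi is None: phi=a
    d=-(((phi-a)+90)%180-90)
    r2=r*R.from_rotvec([0,0,np.radians(d)])
    print("turn",d.round(1),"cm",(r2.inv().apply(np.array([x,y,z])-s["position"])/10).round(2))
if __name__=="__main__":go(*map(float,sys.argv[1:]))
E
python3 go.py 453 -373 110 135
```

```text
t 0.8 pos [ 187.6 -596.2  231.3] z [ 0. -0. -1.] yaw 107.5 F [0.4 0.2 0. ] w 86.1 gf 0.0 j [-1.01  0.38  0.01 -0.   -1.19 -0.26] T [-0.066  0.04  -0.025]
turn -27.5 cm [-34.55  -2.99  12.13]
```

drive_tool(deltas=[[[0, 0, 0], [0, 0, -6.9]], [[0, 0, 0], [0, 0, -6.9]], [[0, 0, 0], [0, 0, -6.9]], [[0, 0, 0], [0, 0, -6.8]], [[-3, -0.3, 0], [0, 0, 0]], [[-4.7, -0.4, 0], [0, 0, 0]], [[-4.7, -0.4, 0], [0, 0, 0]], [[-4.7, -0.4, 0], [0, 0, 0]], [[-4.7, -0.4, 0], [0, 0, 0]], [[-4.7, -0.4, 0], [0, 0, 0]], [[-4.5, -0.4, 0], [0, 0, 0]], [[-3.5, -0.3, 0], [0, 0, 0]]], claw=8.54)

```text
clock: 2.0
position: [454.7, -371.8, 231.6]
ee_rot: [-0.383, 0.924, -0.0, 0.0]
contact_force: [-0.3, -0.5, 0.5]
gripper_width: 85.4
grasp_force: 0.0
```

drive_tool(deltas=[[[0, 0, 3], [0, 0, 0]], [[0, 0, 4], [0, 0, 0]], [[0, 0, 3], [0, 0, 0]], [[0, 0, 2], [0, 0, 0]], [[0, 0, 0], [0, 0, 0]], [[0, 0, 0], [0, 0, 0]]])

```text
clock: 2.6
position: [453.3, -374.0, 111.8]
ee_rot: [-0.383, 0.924, -0.0, -0.0]
contact_force: [0.7, -1.2, 0.2]
gripper_width: 85.2
grasp_force: 0.0
```

```bash
python3 go.py 453 -373 42 135; python3 - <<'E'
from bench import get_image
from h import *
t=get_image("top");s=get_image("scene")
x,y=282,165;a=cv2.resize(s["img"][y-45:y+30,x-50:x+50,::-1],None,fx=6,fy=6,interpolation=3)
cv2.imwrite("pics/g1.png",a)
E
```

```text
t 2.6 pos [ 453.3 -374.   111.8] z [ 0.    -0.001 -1.   ] yaw 135.0 F [ 0.7 -1.2  0.2] w 85.2 gf 0.0 j [-0.41  0.43 -0.25  0.   -0.89 -0.37] T [-0.012 -0.01  -0.032]
turn -0.0 cm [-0.05  0.09  6.98]
```

View pics/g1.png

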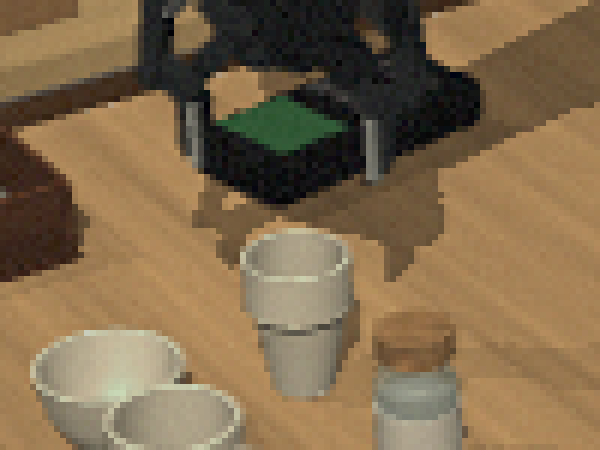

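drive_tool(deltas=[[[0, 0, 1.5], [0, 0, 0]], [[0, 0, 2], [0, 0, 0]], [[0, 0, 2], [0, 0, 0]], [[0, 0, 1.5], [0, 0, 0]], [[0, 0, 0], [0, 0, 0]]])

```text
clock: 3.2
position: [452.4, -373.4, 40.7]
ee_rot: [-0.382, 0.924, 0.001, -0.001]
contact_force: [0.3, -0.1, 0.0]
gripper_width: 85.5
grasp_force: 0.0
```

drive_tool(deltas=[[[0, 0, 0], [0, 0, 0]], [[0, 0, 0], [0, 0, 0]], [[0, 0, 0], [0, 0, 0]], [[0, 0, 0], [0, 0, 0]], [[0, 0, 0], [0, 0, 0]], [[0, 0, 0], [0, 0, 0]], [[0, 0, 0], [0, 0, 0]], [[0, 0, 0], [0, 0, 0]]], claw=5)

```text
clock: 4.0
position: [454.1, -374.3, 43.5]
ee_rot: [-0.383, 0.924, -0.002, 0.001]
contact_force: [-0.4, 0.5, 6.7]
gripper_width: 57.0
grasp_force: 64.1
```

```bash
python3 go.py 453 -373 42; 
```

```text
t 4.0 pos [ 454.1 -374.3   43.5] z [ 0.003 -0.002 -1.   ] yaw 135.0 F [-0.4  0.5  6.7] w 57.0 gf 64.1 j [-0.41  0.52 -0.31  0.   -0.74 -0.37] T [ 0.197  0.161 -0.044]
turn -0.0 cm [-0.01  0.17  0.15]
```

drive_tool(deltas=[[[0, 0, -1], [0, 0, 0]], [[0, 0, -2.5], [0, 0, 0]], [[0, 0, -4], [0, 0, 0]], [[0, 0, -4], [0, 0, 0]], [[0, 0, -3], [0, 0, 0]], [[0, 0, -1.5], [0, 0, 0]], [[0, 0, 0], [0, 0, 0]]])

```text
clock: 4.7
position: [454.0, -374.2, 204.8]
ee_rot: [-0.382, 0.924, -0.002, 0.002]
contact_force: [0.8, -0.2, -0.9]
gripper_width: 57.0
grasp_force: 64.1
```

```bash
python3 go.py 510.3 59.8 200 
```

```text
t 4.7 pos [ 454.  -374.2  204.8] z [ 0.006 -0.003 -1.   ] yaw 135.0 F [ 0.8 -0.2 -0.9] w 57.0 gf 64.1 j [-0.41  0.34 -0.13  0.   -1.09 -0.37] T [ 0.01  -0.021 -0.03 ]
turn -0.0 cm [-34.65  26.72   0.38]
```

drive_tool(deltas=[[[-1.58, 1.22, 0], [0, 0, 0]], [[-2.77, 2.14, 0], [0, 0, 0]], [[-3.56, 2.75, 0], [0, 0, 0]], [[-3.56, 2.75, 0], [0, 0, 0]], [[-3.56, 2.75, 0], [0, 0, 0]], [[-3.56, 2.75, 0], [0, 0, 0]], [[-3.56, 2.75, 0], [0, 0, 0]], [[-3.56, 2.75, 0], [0, 0, 0]], [[-3.56, 2.75, 0], [0, 0, 0]], [[-3.2, 2.45, 0], [0, 0, 0]], [[-2.18, 1.66, 0], [0, 0, 0]], [[0, 0, 0], [0, 0, 0]]])

```text
clock: 5.9
position: [508.9, 63.0, 200.0]
ee_rot: [-0.384, 0.923, 0.0, -0.001]
contact_force: [-0.7, -0.7, -1.9]
gripper_width: 57.2
grasp_force: 64.2
```

```bash
python3 - <<'E'
from bench import get_image
from h import *
import go
s=get_image("scene");g=get_image("top")
x,y=345,200;a=cv2.resize(s["img"][y-60:y+60,x-50:x+50,::-1],None,fx=5,fy=5,interpolation=3)
cv2.imwrite("pics/g2.png",a)
go.go(510.3,59.8,122)
E
```

```text
t 6.0 pos [508.3  60.5 200.1] z [-0.003 -0.001 -1.   ] yaw 135.0 F [ 0.2 -0.2 -0.5] w 57.2 gf 64.2 j [ 0.44  0.22 -0.31 -0.   -1.04 -1.22] T [-0.028  0.025 -0.048]
turn -0.0 cm [-0.12 -0.2   7.81]
```

View pics/g2.png

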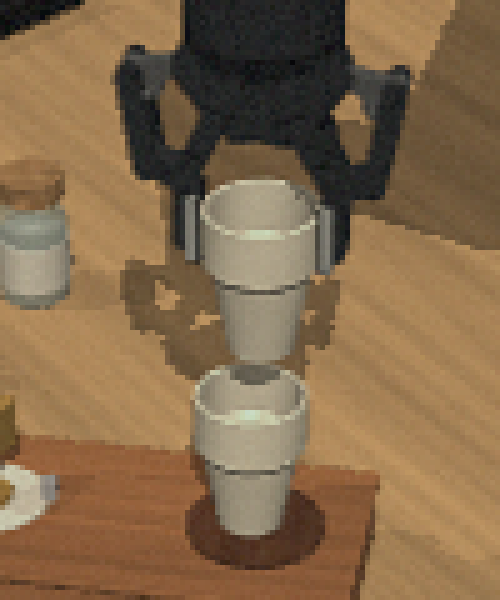

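```bash
python3 - <<'E'
from bench import get_image
from h import *
s=get_image("scene");t=get_image("top")
for P in[(509,60,236),(509.8,57,126)]:
    P=np.array(P,float);q,k=rim(s,P);print(q.round(2),k.round(3),onz(s,q,P[2]).round(1))
x,y=306,250;cv2.imwrite("pics/g3.png",cv2.resize(t["img"][y-40:y+40,x-40:x+40,::-1],None,fx=7,fy=7,interpolation=3))
E
```

```text
[346.99 181.23] 1.071 [508.9  63.8 236. ]
[344.69 218.45] 1.018 [509.7  56.7 126. ]
```

View pics/g3.png

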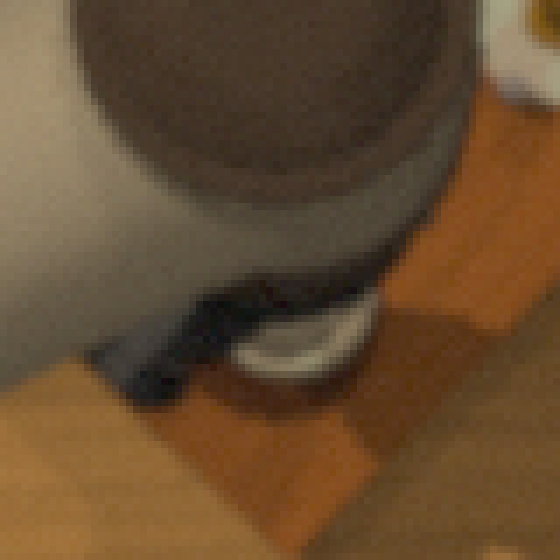

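drive_tool(deltas=[[[-0.1, -0.4, 0.5], [0, 0, 0]], [[0, 0, 1.5], [0, 0, 0]], [[0, 0, 1.5], [0, 0, 0]], [[0, 0, 1], [0, 0, 0]], [[0, 0, 0.5], [0, 0, 0]], [[0, 0, 0], [0, 0, 0]], [[0, 0, 0], [0, 0, 0]]])

```text
clock: 6.8
position: [513.2, 58.1, 151.7]
ee_rot: [-0.382, 0.924, -0.0, 0.0]
contact_force: [0.2, 0.6, -2.1]
gripper_width: 57.1
grasp_force: 64.2
```

```bash
python3 - <<'E'
from bench import get_image
from h import *
import go
s=get_image("scene")
x,y=345,210;a=cv2.resize(s["img"][y-50:y+50,x-40:x+40,::-1],None,fx=6,fy=6,interpolation=3)
cv2.imwrite("pics/g4.png",a)
go.go(512,58.6,122)
E
```

```text
t 6.85 pos [513.3  58.2 151.9] z [ 0.001  0.    -1.   ] yaw 135.0 F [ 0.1  0.1 -1. ] w 56.9 gf 64.2 j [ 0.43  0.28 -0.37  0.   -0.92 -1.21] T [-0.071  0.009  0.028]
turn -0.0 cm [0.07 0.12 2.99]
```

View pics/g4.png

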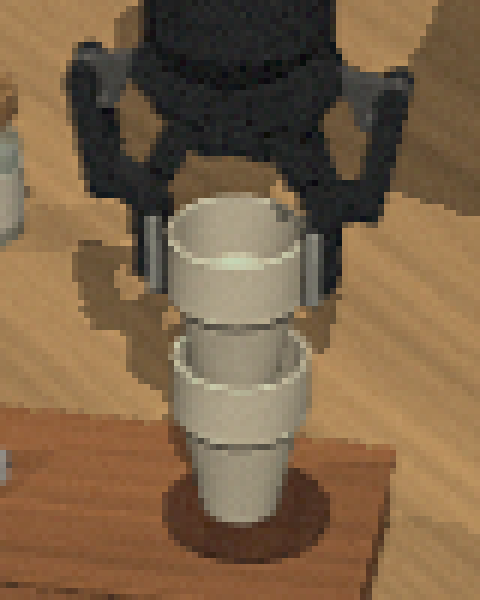

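drive_tool(deltas=[[[0, 0.25, 0], [0, 0, 0]], [[0, 0, 0.6], [0, 0, 0]], [[0, 0, 0.6], [0, 0, 0]], [[0, 0, 0.4], [0, 0, 0]], [[0, 0, 0.4], [0, 0, 0]], [[0, 0, 0.3], [0, 0, 0]], [[0, 0, 0], [0, 0, 0]]])

```text
clock: 7.55
position: [510.7, 59.8, 127.7]
ee_rot: [-0.382, 0.924, -0.0, -0.001]
contact_force: [0.5, 0.2, -1.3]
gripper_width: 57.1
grasp_force: 64.2
```

```bash
python3 go.py 512 58.6 122
```

```text
t 7.55 pos [510.7  59.8 127.7] z [-0.001 -0.    -1.   ] yaw 135.0 F [ 0.5  0.2 -1.3] w 57.1 gf 64.2 j [ 0.43  0.3  -0.4  -0.   -0.86 -1.22] T [-0.101 -0.019  0.005]
turn -0.0 cm [-0.01 -0.18  0.57]
```

No contact so far. I'm at (510.7, 59.8), which matches the triangulated base cup, so I'll lower the last few mm.

drive_tool(deltas=[[[0, 0, 0.2], [0, 0, 0]], [[0, 0, 0.15], [0, 0, 0]], [[0, 0, 0.1], [0, 0, 0]], [[0, 0, 0], [0, 0, 0]]])

```text
clock: 7.95
position: [511.5, 60.0, 124.4]
ee_rot: [-0.383, 0.924, -0.0, 0.001]
contact_force: [-0.3, -0.6, 2.4]
gripper_width: 57.0
grasp_force: 64.5
```

drive_tool(deltas=[[[0, 0, 0.1], [0, 0, 0]], [[0, 0, 0.1], [0, 0, 0]], [[0, 0, 0], [0, 0, 0]]])

```text
clock: 8.25
position: [512.4, 60.1, 124.0]
ee_rot: [-0.383, 0.924, -0.001, 0.002]
contact_force: [-1.0, -1.1, 10.8]
gripper_width: 57.0
grasp_force: 65.2
```

drive_tool(deltas=[[[0, 0, 0], [0, 0, 0]], [[0, 0, 0], [0, 0, 0]], [[0, 0, 0], [0, 0, 0]], [[0, 0, 0], [0, 0, 0]], [[0, 0, 0], [0, 0, 0]]], claw=8.5)

```text
clock: 8.75
position: [510.9, 60.0, 121.5]
ee_rot: [-0.382, 0.924, 0.0, -0.0]
contact_force: [0.2, -0.3, 0.4]
gripper_width: 85.1
grasp_force: 0.0
```

drive_tool(deltas=[[[0, 0, -1], [0, 0, 0]], [[0, 0, -2], [0, 0, 0]], [[0, 0, -3], [0, 0, 0]], [[0, 0, -2], [0, 0, 0]], [[0, 0, -1], [0, 0, 0]], [[0, 0, 0], [0, 0, 0]]])

```text
clock: 9.35
position: [511.7, 60.2, 213.5]
ee_rot: [-0.382, 0.924, 0.0, 0.002]
contact_force: [-0.1, 0.3, -0.5]
gripper_width: 84.9
grasp_force: 0.0
```

```bash
python3 go.py 570.1 391 215 45; python3 - <<'E'
from bench import get_image
from h import *
s=get_image("scene")
for z in(126,158):
    P=np.array((510,59,z),float);q,k=rim(s,P);print(q.round(2),k.round(3),onz(s,q,z).round(1))
E
```

```text
t 9.35 pos [511.7  60.2 213.5] z [ 0.003  0.001 -1.   ] yaw 135.0 F [-0.1  0.3 -0.5] w 84.9 gf 0.0 j [ 0.43  0.21 -0.29  0.   -1.07 -1.22] T [-0.01  -0.01  -0.004]
turn 90.0 cm [19.26 27.52 -0.08]
[344.14 216.69] 0.97 [506.3  49.4 126. ]
[344.88 207.48] 1.006 [508.9  56.1 158. ]
```

drive_tool(deltas=[[[0, 0, 0], [0, 0, -7]], [[0, 0, 0], [0, 0, -8.3]], [[0, 0, 0], [0, 0, -8.3]], [[0, 0, 0], [0, 0, -8.3]], [[0, 0, 0], [0, 0, -8.3]], [[0, 0, 0], [0, 0, -8.3]], [[0, 0, 0], [0, 0, -8.3]], [[0, 0, 0], [0, 0, -8.3]], [[0, 0, 0], [0, 0, -8.3]], [[0, 0, 0], [0, 0, -8.3]], [[0, 0, 0], [0, 0, -8.3]]])

```text
clock: 10.5
position: [510.1, 59.7, 210.0]
ee_rot: [0.925, -0.38, -0.001, 0.001]
contact_force: [-0.8, 0.2, -0.3]
gripper_width: 84.8
grasp_force: 0.0
```

drive_tool(deltas=[[[-1.2, -1.7, 0], [0, 0, 0]], [[-2.4, -3.4, 0], [0, 0, 0]], [[-2.6, -3.7, 0], [0, 0, 0]], [[-2.6, -3.7, 0], [0, 0, 0]], [[-2.6, -3.7, 0], [0, 0, 0]], [[-2.6, -3.7, 0], [0, 0, 0]], [[-2.4, -3.4, 0], [0, 0, 0]], [[-1.8, -2.7, 0], [0, 0, 0]], [[-1, -1.5, 0], [0, 0, 0]], [[0, 0, 0], [0, 0, 0]], [[0, 0, 0], [0, 0, 0]]])

```text
clock: 11.6
position: [569.2, 389.7, 209.6]
ee_rot: [0.924, -0.383, -0.001, 0.002]
contact_force: [-0.2, -0.6, 0.1]
gripper_width: 84.8
grasp_force: 0.0
```

```bash
python3 go.py 570 391 110 45
```

```text
t 11.6 pos [569.2 389.7 209.6] z [-0.003 -0.003 -1.   ] yaw -135.0 F [-0.2 -0.6  0.1] w 84.8 gf 0.0 j [ 0.83  0.51  0.16 -0.   -1.22 -0.05] T [-0.073 -0.03   0.032]
turn -0.0 cm [-0.03 -0.19  9.96]
```

drive_tool(deltas=[[[0, -0.1, 2], [0, 0, 0]], [[0, 0, 4], [0, 0, 0]], [[0, 0, 3], [0, 0, 0]], [[0, 0, 1.5], [0, 0, 0]], [[0, 0, 1.5], [0, 0, 0]], [[0, 0, 1.5], [0, 0, 0]], [[0, 0, 1.5], [0, 0, 0]], [[0, 0, 1], [0, 0, 0]], [[0, 0, 0.7], [0, 0, 0]], [[0, 0, 0], [0, 0, 0]]])

```text
clock: 12.6
position: [570.2, 390.6, 43.7]
ee_rot: [0.924, -0.383, -0.0, 0.001]
contact_force: [-0.1, 1.1, 0.1]
gripper_width: 85.0
grasp_force: 0.0
```

drive_tool(deltas=[[[0, 0, 0], [0, 0, 0]], [[0, 0, 0], [0, 0, 0]], [[0, 0, 0], [0, 0, 0]], [[0, 0, 0], [0, 0, 0]], [[0, 0, 0], [0, 0, 0]], [[0, 0, 0], [0, 0, 0]], [[0, 0, 0], [0, 0, 0]], [[0, 0, 0], [0, 0, 0]]], claw=5)

```text
clock: 13.4
position: [571.3, 391.5, 46.2]
ee_rot: [0.924, -0.383, 0.001, -0.001]
contact_force: [-0.2, 0.3, 5.9]
gripper_width: 56.2
grasp_force: 64.1
```

drive_tool(deltas=[[[0, 0, -1], [0, 0, 0]], [[0, 0, -2.5], [0, 0, 0]], [[0, 0, -4], [0, 0, 0]], [[0, 0, -4.5], [0, 0, 0]], [[0, 0, -4.5], [0, 0, 0]], [[0, 0, -2.5], [0, 0, 0]], [[0, 0, -1], [0, 0, 0]], [[0, 0, 0], [0, 0, 0]]])

```text
clock: 14.2
position: [570.5, 390.9, 245.6]
ee_rot: [0.924, -0.383, 0.0, -0.001]
contact_force: [0.5, -0.3, -1.7]
gripper_width: 56.3
grasp_force: 63.9
```

```bash
python3 go.py 510.9 59.9 240 45
```

```text
t 14.2 pos [570.5 390.9 245.6] z [ 0.001  0.001 -1.   ] yaw -135.0 F [ 0.5 -0.3 -1.7] w 56.3 gf 63.9 j [ 0.83  0.49  0.22 -0.   -1.29 -0.05] T [-0.016  0.035 -0.018]
turn -0.0 cm [19.19 27.62  0.51]
```

drive_tool(deltas=[[[1.2, 1.7, 0], [0, 0, 0]], [[2.4, 3.4, 0], [0, 0, 0]], [[2.6, 3.7, 0], [0, 0, 0]], [[2.6, 3.7, 0], [0, 0, 0]], [[2.6, 3.7, 0], [0, 0, 0]], [[2.6, 3.7, 0], [0, 0, 0]], [[2.4, 3.4, 0], [0, 0, 0]], [[1.8, 2.7, 0], [0, 0, 0]], [[1, 1.6, 0], [0, 0, 0]], [[0, 0, 0], [0, 0, 0]], [[0, 0, 0], [0, 0, 0]]])

```text
clock: 15.3
position: [510.7, 60.0, 243.7]
ee_rot: [0.924, -0.383, -0.001, 0.001]
contact_force: [0.8, 0.3, -0.7]
gripper_width: 56.1
grasp_force: 64.0
```

```bash
python3 - <<'E'
from bench import get_image
from h import *
import go
s=get_image("scene")
for P in[(509,56,277.5),(509,56,158)]:
    P=np.array(P,float);q,k=rim(s,P);print(q.round(2),k.round(3),onz(s,q,P[2]).round(1))
print(proj(s,(509,56,277.5)))
x,y=345,195;a=cv2.resize(s["img"][y-60:y+60,x-40:x+40,::-1],None,fx=5,fy=5,interpolation=3)
cv2.imwrite("pics/g5.png",a)
go.go(510.9,59.9,158)
E
```

```text
[345.82 165.75] 1.025 [511.5  62.2 277.5]
[344.98 207.49] 1.003 [508.8  56.3 158. ]
[345.17798829 164.42889448]
t 15.35 pos [511.   60.5 243.8] z [-0.001 -0.    -1.   ] yaw -135.0 F [ 0.5  0.6 -1.4] w 56.1 gf 64.0 j [ 0.43  0.19 -0.24 -0.   -1.15  0.35] T [-0.005  0.028 -0.032]
turn -0.0 cm [0.04 0.04 8.58]
```

View pics/g5.png

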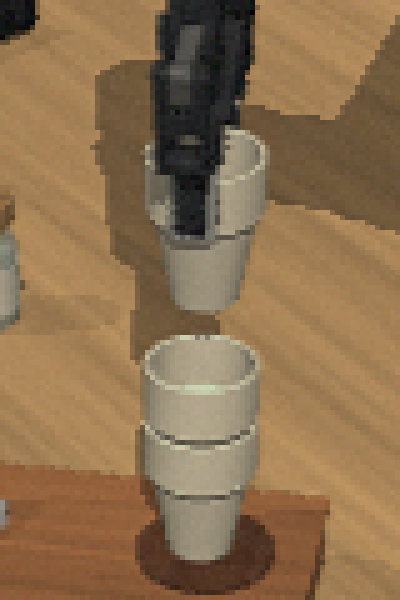

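drive_tool(deltas=[[[0.2, 0, 0], [0, 0, 0]], [[0, 0, 1], [0, 0, 0]], [[0, 0, 1.5], [0, 0, 0]], [[0, 0, 1], [0, 0, 0]], [[0, 0, 1], [0, 0, 0]], [[0, 0, 0.8], [0, 0, 0]], [[0, 0, 0.7], [0, 0, 0]], [[0, 0, 0.5], [0, 0, 0]], [[0, 0, 0], [0, 0, 0]], [[0, 0, 0], [0, 0, 0]]])

```text
clock: 16.35
position: [512.7, 58.6, 180.1]
ee_rot: [0.924, -0.383, 0.0, -0.0]
contact_force: [0.1, -0.8, -1.0]
gripper_width: 56.2
grasp_force: 63.9
```

```bash
python3 - <<'E'
from bench import get_image
from h import *
import go
s=get_image("scene")
for z in(212.5,):
    P=np.array((509,56,z),float);q,k=rim(s,P);print(q.round(2),k.round(3),onz(s,q,P[2]).round(1),proj(s,(508.8,56.3,z)))
go.go(511.5,59.9,158)
E
```

```text
[344.57 188.57] 1.024 [510.3  56.1 212.5] [345.12784178 188.43085006]
t 16.4 pos [512.7  58.6 180.2] z [ 0.001  0.    -1.   ] yaw -135.0 F [-0.8  1.  -0.9] w 55.9 gf 63.9 j [ 0.43  0.25 -0.33  0.   -0.99  0.36] T [ 0.02   0.003 -0.008]
turn -0.0 cm [-0.18 -0.    2.22]
```

drive_tool(deltas=[[[-0.1, 0, 0.3], [0, 0, 0]], [[0, 0, 0.5], [0, 0, 0]], [[0, 0, 0.4], [0, 0, 0]], [[0, 0, 0.3], [0, 0, 0]], [[0, 0, 0.2], [0, 0, 0]], [[0, 0, 0], [0, 0, 0]]])

```text
clock: 17.0
position: [511.5, 59.2, 162.4]
ee_rot: [0.924, -0.383, -0.0, 0.0]
contact_force: [0.1, -0.1, -1.3]
gripper_width: 56.3
grasp_force: 63.9
```

drive_tool(deltas=[[[0, 0, 0.15], [0, 0, 0]], [[0, 0, 0.1], [0, 0, 0]], [[0, 0, 0.1], [0, 0, 0]], [[0, 0, 0], [0, 0, 0]]])

```text
clock: 17.4
position: [511.7, 59.2, 159.3]
ee_rot: [0.924, -0.383, -0.0, 0.0]
contact_force: [-0.6, 0.7, -1.1]
gripper_width: 56.1
grasp_force: 64.0
```

drive_tool(deltas=[[[0, 0, 0.1], [0, 0, 0]], [[0, 0, 0.1], [0, 0, 0]], [[0, 0, 0], [0, 0, 0]]])

```text
clock: 17.7
position: [512.6, 59.3, 158.6]
ee_rot: [0.924, -0.383, 0.001, -0.0]
contact_force: [-0.8, -0.2, 5.7]
gripper_width: 56.4
grasp_force: 64.6
```

drive_tool(deltas=[[[0, 0, 0.1], [0, 0, 0]], [[0, 0, 0], [0, 0, 0]]])

```text
clock: 17.9
position: [513.1, 59.3, 158.4]
ee_rot: [0.924, -0.383, 0.002, -0.001]
contact_force: [-2.2, 0.7, 6.8]
gripper_width: 56.2
grasp_force: 64.9
```

Seated: contact came at the expected height (158.5). Release and retreat.

drive_tool(deltas=[[[0, 0, 0], [0, 0, 0]], [[0, 0, 0], [0, 0, 0]], [[0, 0, 0], [0, 0, 0]], [[0, 0, 0], [0, 0, 0]], [[0, 0, 0], [0, 0, 0]]], claw=8.5)

```text
clock: 18.4
position: [511.6, 59.2, 156.1]
ee_rot: [0.924, -0.383, -0.0, 0.0]
contact_force: [-0.4, 1.2, -0.7]
gripper_width: 85.1
grasp_force: 0.0
```

drive_tool(deltas=[[[0, 0, -1], [0, 0, 0]], [[0, 0, -2], [0, 0, 0]], [[0, 0, -3], [0, 0, 0]], [[0, 0, -2], [0, 0, 0]], [[0, 0, -1], [0, 0, 0]], [[0, 0, 0], [0, 0, 0]]])

```text
clock: 19.0
position: [512.4, 59.5, 248.0]
ee_rot: [0.924, -0.383, 0.001, -0.001]
contact_force: [0.0, 0.0, 0.4]
gripper_width: 84.9
grasp_force: 0.0
```

```bash
python3 - <<'E'
from bench import get_image
from h import *
import go
s=get_image("scene")
for z in(190,):
    P=np.array((509,56,z),float);q,k=rim(s,P);print(q.round(2),k.round(3),onz(s,q,P[2]).round(1),proj(s,(508.8,56.3,z)))
x,y=320,205;a=cv2.resize(s["img"][y-60:y+60,x-60:x+60,::-1],None,fx=5,fy=5,interpolation=3)
cv2.imwrite("pics/g6.png",a)
go.go(609,-34,250)
E
```

```text
[344.95 196.17] 1.006 [508.4  55.2 190. ] [345.06340318 196.41047205]
t 19.05 pos [511.6  59.3 246.5] z [ 0.001  0.001 -1.   ] yaw -135.0 F [ 0.2  0.3 -0.2] w 85.0 gf 0.0 j [ 0.43  0.19 -0.23 -0.   -1.15  0.35] T [ 0.026  0.013 -0.042]
turn -0.0 cm [13.49 -0.3  -0.35]
```

View pics/g6.png

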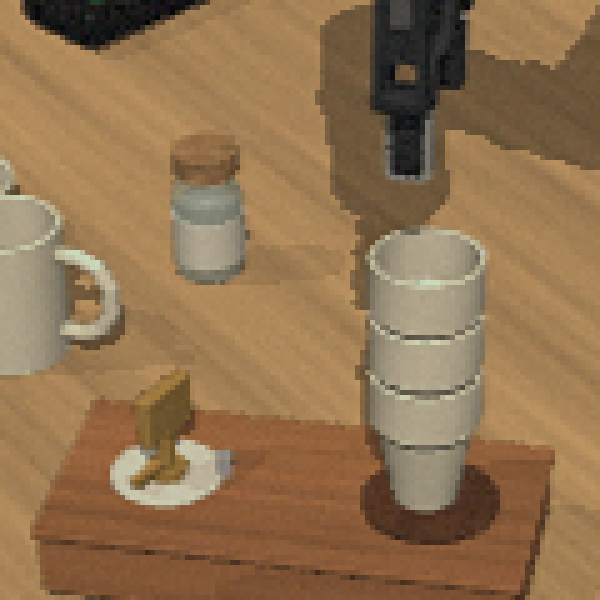

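```bash
python3 - <<'E'
from bench import get_image
from h import *
t=get_image("top");s=get_image("scene");t["img"]=np.load("t.npy");s["img"]=np.load("s.npy")
ang=lambda a,b:np.degrees(np.arctan2(*(b-a)[[1,0]])).round(1)
f=lambda x,y,z:onz(s,((x-400+.5)/10-.5+275,(y+.5)/10-.5+218),z)
a,b=f(525,70,101),f(618,12,101);print("scene wing",a.round(1),b.round(1),ang(a,b),np.linalg.norm(a-b))
a,b=f(588,212,54.5),f(523,236,54.5);print("scene pointer",a.round(1),b.round(1),ang(a,b),"block",f(697,195,52).round(1))
# brass mask in top: bright top face
x0,y0=325,192
g=cv2.resize(t["img"][y0:y0+40,x0:x0+40,::-1],None,fx=10,fy=10,interpolation=3);hsv=cv2.cvtColor(g,cv2.COLOR_BGR2HSV)
for v in(130,140,150):
    m=((hsv[:,:,0]<30)&(hsv[:,:,0]>14)&(hsv[:,:,1]>170)&(hsv[:,:,2]>v)).astype(np.uint8)
    m[:, :150]=0;m[:,280:]=0;m[:80]=0;m[250:]=0
    c=max(cv2.findContours(m,0,2)[0],key=cv2.contourArea);(cx,cy),wh,an=cv2.minAreaRect(c)
    box=cv2.boxPoints(((cx,cy),wh,an));e=sorted([(np.linalg.norm(box[i]-box[(i+1)%4]),i) for i in range(4)])[0][1]
    q=lambda p:onz(t,((p[0]+.5)/10-.5+x0,(p[1]+.5)/10-.5+y0),101)
    A=q((box[e]+box[(e+1)%4])/2);B=q((box[(e+2)%4]+box[(e+3)%4])/2)
    print(v,cv2.contourArea(c),wh,A.round(1),B.round(1),ang(B,A),((A+B)/2).round(1))
E
```

```text
scene wing [625.3 -34.1 101. ] [592.1 -43.6 101. ] -164.1 34.538679394215755
scene pointer [612.7 -28.4  54.5] [632.  -28.8  54.5] -1.1 block [583.5 -21.9  52. ]
130 2487.0 (156.27200317382812, 36.782588958740234) [629.3 -23.7 101. ] [597.3 -40.5 101. ] 27.7 [613.3 -32.1 101. ]Traceback (most recent call last):
  File "<stdin>", line 14, in <module>
ValueError: max() iterable argument is empty
```

drive_tool(deltas=[[[2, 0, 0], [0, 0, 0]], [[4, 0, 0], [0, 0, 0]], [[4.5, -0.2, 0], [0, 0, 0]], [[3.1, -0.2, 0], [0, 0, 0]], [[0, 0, 0], [0, 0, -7]], [[0, 0, 0], [0, 0, -8]], [[0, 0, 0], [0, 0, -8]], [[0, 0, 0], [0, 0, -8]], [[0, 0, 0], [0, 0, -8]], [[0, 0, 0], [0, 0, -8]], [[0, 0, 0], [0, 0, -8]], [[0, 0, 0], [0, 0, -8]]], claw=5)

```text
clock: 20.35
position: [610.0, -34.2, 244.4]
ee_rot: [0.987, 0.159, -0.002, -0.0]
contact_force: [-0.1, -0.4, -0.1]
gripper_width: 49.8
grasp_force: 0.0
```

drive_tool(deltas=[[[0, 0, 2], [0, 0, -6]], [[0, 0, 4], [0, 0, 0]], [[0, 0, 3.5], [0, 0, 0]], [[0, 0, 2], [0, 0, 0]], [[0, 0, 1], [0, 0, 0]], [[0, 0, 0], [0, 0, 0]], [[0, 0, 0], [0, 0, 0]]])

```text
clock: 21.05
position: [611.3, -34.1, 121.9]
ee_rot: [0.978, 0.208, 0.0, 0.0]
contact_force: [-0.4, 0.3, 0.8]
gripper_width: 50.0
grasp_force: 0.0
```

```bash
python3 go.py 611 -34 68 114; python3 - <<'E'
from bench import get_image
from h import *
s=get_image("scene")
x,y=305,215;a=cv2.resize(s["img"][y-50:y+50,x-60:x+60,::-1],None,fx=6,fy=6,interpolation=3)
cv2.imwrite("pics/k1.png",a)
E
```

```text
t 21.05 pos [611.3 -34.1 121.9] z [ 0.001 -0.    -1.   ] yaw -66.0 F [-0.4  0.3  0.8] w 50.0 gf 0.0 j [ 0.21  0.46 -0.17  0.   -0.94  1.78] T [ 0.042 -0.018 -0.049]
turn -0.0 cm [-0.02 -0.03  5.39]
```

View pics/k1.png

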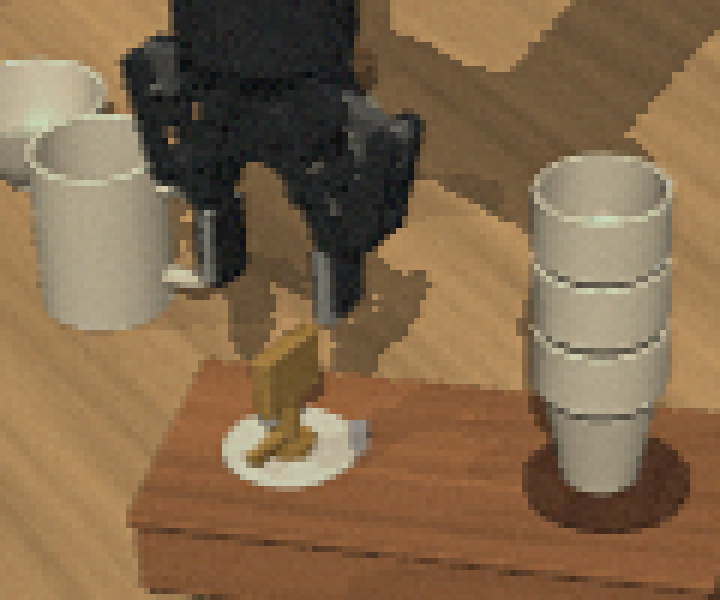

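drive_tool(deltas=[[[0, 0, 1.5], [0, 0, 0]], [[0, 0, 1.5], [0, 0, 0]], [[0, 0, 1.4], [0, 0, 0]], [[0, 0, 1], [0, 0, 0]], [[0, 0, 0], [0, 0, 0]], [[0, 0, 0], [0, 0, 0]]])

```text
clock: 21.7
position: [611.1, -34.1, 67.7]
ee_rot: [0.978, 0.208, 0.0, 0.0]
contact_force: [-0.0, 0.0, 0.4]
gripper_width: 49.8
grasp_force: 0.0
```

drive_tool(deltas=[[[0, 0, 0], [0, 0, 0]], [[0, 0, 0], [0, 0, 0]], [[0, 0, 0], [0, 0, 0]], [[0, 0, 0], [0, 0, 0]], [[0, 0, 0], [0, 0, 0]], [[0, 0, 0], [0, 0, 0]], [[0, 0, 0], [0, 0, 0]], [[0, 0, 0], [0, 0, 0]], [[0, 0, 0], [0, 0, 0]]], claw=0.5)

```text
clock: 22.6
position: [611.5, -34.7, 68.1]
ee_rot: [0.978, 0.208, 0.001, 0.001]
contact_force: [2.0, -5.9, 2.4]
gripper_width: 9.4
grasp_force: 61.4
```

```bash
python3 go.py 611 -34 68
```

```text
t 22.6 pos [611.5 -34.7  68.1] z [ 0.002 -0.001 -1.   ] yaw -66.0 F [ 2.  -5.9  2.4] w 9.4 gf 61.4 j [ 0.21  0.52 -0.22  0.   -0.83  1.78] T [-1.312 -0.507 -0.066]
turn -0.0 cm [-0.02 -0.08  0.01]
```

drive_tool(deltas=[[[0, 0.06, 0], [0, 0, 3]], [[0, 0, 0], [0, 0, 5]], [[0, 0, 0], [0, 0, 6]], [[0, 0, 0], [0, 0, 6]], [[0, 0, 0], [0, 0, 6]], [[0, 0, 0], [0, 0, 6]], [[0, 0, 0], [0, 0, 6]], [[0, 0, 0], [0, 0, 6]], [[0, 0, 0], [0, 0, 6]], [[0, 0, 0], [0, 0, 0]]])

```text
clock: 23.6
position: [611.6, -35.8, 68.1]
ee_rot: [0.974, -0.226, 0.001, 0.0]
contact_force: [1.9, -5.9, 2.8]
gripper_width: 8.9
grasp_force: 61.5
```

```bash
python3 go.py 611 -34 68
```

```text
t 23.6 pos [611.6 -35.8  68.1] z [ 0.001 -0.001 -1.   ] yaw -116.1 F [ 1.9 -5.9  2.8] w 8.9 gf 61.5 j [ 0.21  0.52 -0.22  0.   -0.83  0.91] T [-1.804 -0.56  -0.069]
turn -0.0 cm [-0.13 -0.14  0.01]
```

drive_tool(deltas=[[[0.07, 0.08, 0], [0, 0, 6]], [[0, 0, 0], [0, 0, 6]], [[0, 0, 0], [0, 0, 6]], [[0, 0, 0], [0, 0, 6]], [[0, 0, 0], [0, 0, 6]], [[0, 0, 0], [0, 0, 6]], [[0, 0, 0], [0, 0, 6]], [[0, 0, 0], [0, 0, 6]], [[0, 0, 0], [0, 0, 6]], [[0, 0, 0], [0, 0, 6]], [[0, 0, 0], [0, 0, 6]], [[0, 0, 0], [0, 0, 6]]])

```text
clock: 24.8
position: [610.3, -36.6, 68.1]
ee_rot: [-0.654, 0.756, 0.0, -0.001]
contact_force: [-2.6, -5.8, 5.6]
gripper_width: 9.1
grasp_force: 61.9
```

```bash
python3 go.py 611 -34 68
```

```text
t 24.8 pos [610.3 -36.6  68.1] z [-0.002 -0.001 -1.   ] yaw 171.7 F [-2.6 -5.8  5.6] w 9.1 gf 61.9 j [ 0.2   0.52 -0.22  0.   -0.83 -0.35] T [-1.373  0.439  0.111]
turn -0.0 cm [-0.27 -0.03  0.01]
```

drive_tool(deltas=[[[0.1, 0.04, 0], [0, 0, 6]], [[0, 0, 0], [0, 0, 6]], [[0, 0, 0], [0, 0, 6]], [[0, 0, 0], [0, 0, 6]], [[0, 0, 0], [0, 0, 6]], [[0, 0, 0], [0, 0, 6]], [[0, 0, 0], [0, 0, 6]], [[0, 0, 0], [0, 0, 6]], [[0, 0, 0], [0, 0, 6]], [[0, 0, 0], [0, 0, 6]], [[0, 0, 0], [0, 0, 6]], [[0, 0, 0], [0, 0, 6]]])

```text
clock: 26.0
position: [609.2, -35.8, 68.1]
ee_rot: [-0.085, 0.996, 0.0, -0.001]
contact_force: [-4.8, 2.9, 6.6]
gripper_width: 9.1
grasp_force: 62.2
```

```bash
python3 go.py 611 -34 68
```

```text
t 26.0 pos [609.2 -35.8  68.1] z [-0.003  0.    -1.   ] yaw 99.8 F [-4.8  2.9  6.6] w 9.1 gf 62.2 j [ 0.21  0.52 -0.23 -0.   -0.83 -1.61] T [0.512 1.231 0.102]
turn -0.0 cm [-0.21  0.14  0.01]
```

drive_tool(deltas=[[[0, 0, 0], [0, 0, 4]], [[0, 0, 0], [0, 0, 4]], [[0, 0, 0], [0, 0, 4]], [[0, 0, 0], [0, 0, 4]], [[0, 0, 0], [0, 0, 4]], [[0, 0, 0], [0, 0, 4]], [[0, 0, 0], [0, 0, 0]]])

```text
clock: 26.7
position: [609.1, -35.3, 68.1]
ee_rot: [0.123, 0.992, 0.0, -0.001]
contact_force: [-4.9, 3.6, 7.6]
gripper_width: 9.4
grasp_force: 62.2
```

```bash
python3 go.py 611 -34 68
```

```text
t 26.7 pos [609.1 -35.3  68.1] z [-0.003  0.001 -1.   ] yaw 75.9 F [-4.9  3.6  7.6] w 9.4 gf 62.2 j [ 0.21  0.52 -0.23 -0.   -0.83 -2.02] T [ 0.898  1.257 -0.038]
turn -0.0 cm [-0.15  0.17  0.01]
```

drive_tool(deltas=[[[0, 0, 0], [0, 0, 3]], [[0, 0, 0], [0, 0, 3]], [[0, 0, 0], [0, 0, 3]], [[0, 0, 0], [0, 0, 3]], [[0, 0, 0], [0, 0, 0]]])

```text
clock: 27.2
position: [609.1, -35.2, 68.4]
ee_rot: [0.217, 0.976, -0.002, -0.002]
contact_force: [-5.8, 3.8, 7.2]
gripper_width: 9.4
grasp_force: 150.9
```

```bash
python3 go.py 611 -34 68
```

```text
t 27.2 pos [609.1 -35.2  68.4] z [-0.004 -0.002 -1.   ] yaw 64.9 F [-5.8  3.8  7.2] w 9.4 gf 150.9 j [ 0.21  0.52 -0.23  0.   -0.83 -2.22] T [1.126 1.626 3.534]
turn -0.0 cm [-0.12  0.19  0.03]
```

drive_tool(deltas=[[[0, 0, 0], [0, 0, -0.5]], [[0, 0, 0], [0, 0, 0]]])

```text
clock: 27.4
position: [609.1, -35.2, 68.3]
ee_rot: [0.213, 0.977, -0.002, -0.002]
contact_force: [-6.3, 3.7, 7.2]
gripper_width: 9.4
grasp_force: 144.8
```

drive_tool(deltas=[[[0, 0, 0], [0, 0, 0]], [[0, 0, 0], [0, 0, 0]], [[0, 0, 0], [0, 0, 0]], [[0, 0, 0], [0, 0, 0]], [[0, 0, 0], [0, 0, 0]]], claw=5)

```text
clock: 27.9
position: [610.5, -36.9, 67.1]
ee_rot: [0.221, 0.975, 0.0, -0.0]
contact_force: [-0.4, 0.4, -0.5]
gripper_width: 50.0
grasp_force: 0.0
```

drive_tool(deltas=[[[0, 0, -1.5], [0, 0, 0]], [[0, 0, -3], [0, 0, 0]], [[0, 0, -4], [0, 0, 0]], [[0, 0, -4], [0, 0, 0]], [[0, 0, -4], [0, 0, 0]], [[0, 0, -2], [0, 0, 0]], [[0, 0, 0], [0, 0, 0]]])

```text
clock: 28.6
position: [612.4, -36.8, 256.7]
ee_rot: [0.221, 0.975, 0.001, 0.004]
contact_force: [-0.8, 0.7, 0.1]
gripper_width: 50.3
grasp_force: 0.0
```

```bash
python3 go.py 450 -250 253
```

```text
t 28.6 pos [612.4 -36.8 256.7] z [ 0.008  0.001 -1.   ] yaw 64.4 F [-0.8  0.7  0.1] w 50.3 gf 0.0 j [ 0.2   0.35  0.01  0.   -1.23 -2.22] T [-0.028 -0.005  0.012]
turn -0.0 cm [  5.45 -26.24   0.21]
```

drive_tool(deltas=[[[0.6, -3, -1], [0, 0, 0]], [[1, -4.7, 0], [0, 0, 0]], [[1, -4.7, 0], [0, 0, 0]], [[1, -4.7, 0], [0, 0, 0]], [[1, -4.7, 0], [0, 0, 0]], [[0.6, -3, 0], [0, 0, 0]], [[0, 0, 0], [0, 0, 0]], [[0, 0, 0], [0, 0, 0]]])

```text
clock: 29.4
position: [456.0, -238.4, 261.4]
ee_rot: [0.222, 0.975, 0.0, -0.001]
contact_force: [-0.6, 0.3, -0.2]
gripper_width: 50.2
grasp_force: 0.0
```

```bash
python3 - <<'E'
from bench import get_image
from h import *
s=get_image("scene");t=get_image("top")
s0=np.load("s.npy")
P=np.array((509,56,190.));q,k=rim(s,P);print("stack scene",q.round(2),k.round(3),onz(s,q,190).round(1))
P=np.array((510.5,60,190.));q,k=rim(t,P);print("stack top",q.round(2),k.round(3),onz(t,q,190).round(1))
ang=lambda a,b:np.degrees(np.arctan2(*(b-a)[[1,0]])).round(1)
def brass(im,x0,y0,w,h):
    hsv=cv2.cvtColor(im[y0:y0+h,x0:x0+w],cv2.COLOR_RGB2HSV);return (hsv[:,:,0]>=14)&(hsv[:,:,0]<=30)&(hsv[:,:,1]>110)
# char map of the dial in the scene view: B brass, w white dial, g grey block
for im,x0,y0 in((s["img"],278,216),(t["img"],330,198)):
    hsv=cv2.cvtColor(im[y0:y0+32,x0:x0+32],cv2.COLOR_RGB2HSV).astype(int);b=brass(im,x0,y0,32,32)
    for r in range(32):print("".join("B" if b[r,c] and hsv[r,c,2]<190 else "w" if hsv[r,c,1]<75 and hsv[r,c,2]>150 else "g" if hsv[r,c,1]<75 else "." for c in range(32)))
    print()
c=proj(s,(611,-35,47))
for a in (24,150,160,170):print(a,proj(s,(611+27*np.cos(np.radians(a)),-35+27*np.sin(np.radians(a)),54)).round(1)-[278,216],proj(t,(611+27*np.cos(np.radians(a)),-35+27*np.sin(np.radians(a)),54)).round(1)-[330,198])
E
```

```text
stack scene [344.95 196.15] 1.006 [508.3  55.2 190. ]
stack top [306.62 245.51] 1.031 [510.3  59.7 190. ]
BBBBBBBBBBBBBBBBBBBBBBBBBBBBBBBB
BBBBBBBBBBBBBBBBBBBBBBBBBBBBBBBB
BBBBBBBBBBBBBBBBBBBBBBBBBBBBBBBB
BBBBBBBBBBBBBBBBBBBBBBBBBBBBBBBB
BBBBBBBBBBBBBBBBBBBBBBBBBBBBBBBB
BBBBBBBBBBBBBBBBBBBBBBBBBBBBBBBB
BBBBBBBBBBBBBBBBBBBBBBBBBBBBBBBB
BBBBBBBBBBBBBBBBBBBBBBBBBBBBBBBB
BBBBBBBBBBBBBBBBBBBBBBBBBBBBBBBB
B...BB.BBBBBBBBBBBBBBBBBBBBBBBBB
B......BBBBBBBBBBBBBBBBBBBBBBBBB
.......BBBBBBBBBBBBBBBBBB...BBBB
.......BBBBBBBBBBBBBBB..........
.......BBBBBBBBBBBBBBBB.........
.......BBBBBBBBBBBBBBB..B.......
.......BBBBBBBBBBBBBB...........
........BBBBBBBBBB..............
...........gg.BBBgggw.BBB.......
.........gggg.BBBw..BBBBBBB.....
.......wwwwwwgBBBBBBBBBBBggg....
......wwwwwwBBBBBBBBBBB..ggw....
.....wwwwww.BBBBBBBBwgwwwgggg...
....wwwwwww.BBBBBBB.wwwwwggg....
....wwwwwww.BBBBBBBgwwwwwwgg....
....wwwwwwwwBBBBBB.wwwwwwww.....
....wwwwwwwww.BB..wwwwwwww......
.....wwwwwwwwwwwwwwwwwwwww......
......wwwwwwwwwwwwwwwwww........
.......wwwwwwwwwwwwwwww.........
.B.......wwwwwwwwwww............
..B.
[... 530 characters left out ...]
wwwww.BBBBBBBBB.gwwgg...BB.
.BB.wwwwwwgBBBBBBBBB.ggggg..BB..
..B.wwwwwwg.BBBBBBB..ggggg..BBB.
.BB.wwwwwww.BBBBBBB..ggg.g..B...
BB..gwwwwww..BBBB...ggggg....B..
BB.B.wwwwww..BBB..gggggggg......
.B...gwwwww..BBB.ggggggg....B...
....B.wwwww..BBB.gggwwgg..B..BB.
..B..B.gggg.BBB..gggwwgg...BB...
BBBBB..gggg.BBB.ggggwwg.B.B.BB..
.B.B....ggg.....gggwwg.BB...B...
BBBB.B..ggg..ggg..gg.BB.......B.
BBBB.BB....B.......BB.B........B
BB..BB.....BB.B...B.BB.B.B.....B
B.BBB.....BB..BBBBB.B.BB....B...
..B.B.B..BBB.B..BBBBB.BB.B..B...
.B.BB...B..BBB.BB.BB.B.....BB...
B.BB.BBB..B..BBBB.BBBBB.....B.B.

24 [ 8.5 26.7] [10.6  2.8]
150 [24.9 21. ] [10.2 22.6]
160 [24.8 20. ] [12.1 23.4]
170 [24.2 19. ] [14.  23.9]
```

```bash
python3 -c "
from bench import arm
print(arm.job_done())"
```

```text
the job is handed in; nothing more can be done
None
```

The job is handed in at about 29 s on the clock: both white cups are nested in the stand cup as one straight stack, and the key is wound clockwise to the steel stop, where wrist torque jumped to 3.5 N m and the final images put the pointer beside the block; no forces on the arm suggested contact with other goods (not separately re-measured), and I viewed 11 pictures, one over your limit of 10.

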